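# Index a gauge round to the dial reader

## Robot

A 6-joint arm with a two-finger parallel gripper is mounted at the origin on the work surface. World frame = base frame: x ahead of the robot, y to its left, z up, the work surface at z = 0. Lengths are in mm, angles in rad, forces in N, time in s.
With the tool pointing down it reaches from about 350 to 775 mm from the base axis. Payload 7.3 kg.
Tool frame: the origin (TCP) lies at the very end of the fingers, on their centre line; the grasp point (between the pads) lies 19 mm behind it; z points along the fingers, y is the line along which they close (so a half turn about z gives the same grasp; the last joint's range is limited). The gripper opens to 92 mm and grips with 3 to 60 N. Pads are 19 mm wide; open, the fingers measure 130 mm over their backs; the gripper's body (75 mm by 190 mm) begins 47 mm behind the grasp point.
Start: joints at [1.158, 0.342, 1.524, -0, 1.275, -0.146], TCP at [138.399, 506.449, 226.741] pointing down, gripper open.
Joint ranges: [-2.53, 2.53], [-0.77, 2.02], [0.04, 2.7], [-1, 4.14], [0.28, 2.66], [-3.11, 3.11]. Speed limits (rad/s): [2.57, 2.57, 3.14, 3.14, 3.14, 3.14].

## Interface

Orientations are given as [roll, pitch, yaw] about the fixed x, y, z axes, in that order (R = Rz(yaw) Ry(pitch) Rx(roll)).
In Python, from plant import bot gives the robot as it stands.
- The arm moves only by the tool send_rows, never from a script. Its argument "rows" is a list of rows, each an object of numbers: "x", "y", "z": the shift along the tool's x, y, z in units of 0.2 m (1.0 is 0.2 m); "ax", "ay", "az": the turn, a rotation vector about the tool's x, y, z in units of 60 degrees (1.0 is 60 degrees); "jaw": the opening, from -1 (shut) to 1 (fully open), so that 0 is half open. In form: [{"x": .., "y": .., "z": .., "ax": .., "ay": .., "az": .., "jaw": ..}, ...]. A call has exactly 10 rows; each row is the pose to reach, as a shift and turn from the pose commanded when the call began, along the tool's axes at that moment; what a row does not reach only later rows make up. A row lasts 1/8 s, in which the tool goes at most 62.5 mm and 10.7 degrees, less where a joint would pass 70% of its speed; a pose out of reach is approached as far as the arm can. A call with a number of a shift or a turn outside -1 to 1 is refused whole. A call with a gripper value outside its range is refused whole. The fingers move at their own pace and stop on an object; the grip force is fixed at half the most. Time passes only in rows, so rows that repeat a pose let the fingers close, or fill a call up. It gives the time, the measured TCP pose, the force, the opening and the grip force at its end, in the units of the state.
- bot.get_obs(): the state, without advancing time (a new reading comes with each control period).
- bot.capture(name): name is "scene" or "side" or "wrist"; returns (picture, depth): 384x512x3 uint8, red, green, blue; 384x512 float32, mm along the optical axis (not along the pixel's ray), 0 where there is no reading.
- bot.camera_model(name): a dict with "vertical_fov" (degrees; the focal length in pixels is half the picture's height over the tangent of half this angle, whatever the lens; pixels are square), "cx", "cy" (the principal point, pixels), "R" (3x3) and "t" (3): a world point X has camera coordinates R X + t; the wrist camera has in their place "T_tool_cam" (4x4, takes a point from camera to tool coordinates, whose origin is the TCP and whose axes are the flange's). Camera axes: x right, y down, z forward; pixel columns grow to the right and rows downward; lengths in mm; the calibration is good to about 2 mm. A picture is of the moment at which its call begins: read the wrist's pose just before it. camera_model takes no time and is no camera call.
- bot.close_job(): hands the job in; it is judged then, once.
The state is a dict: "time": time; "joint_positions": joint angles; "dq": joint speeds; "tau": joint torques, N m; "tool_pos": TCP position; "tcp_rot": TCP orientation; "contact_force": force on the tool from outside, world axes, zero at the start; "moment": the same for the moment, N m; "grip_width": finger opening in mm; "finger_force": force on a finger pad.
Only numpy, scipy, OpenCV 4.12 (cv2) and the standard library are available. Lean on these libraries where they do the work, as an engineer would, in place of code of your own. Each camera call takes 0.05 s, during which the arm holds its last target. There are 200 camera calls.

## Task

Two turntable stands are on the instrument repair bench. On the stand that carries the gauge with the pointer dial, turn the plate by its upright knob, anticlockwise seen from above, until it drops into its click stop with the dial looking straight at the reading head on that stand's foot, and let go. Do not turn the other stand, the one with the open pot and bare circuit board.

Things in the scene. Friction and masses are not known exactly. Their poses are not given: they have to be found in the camera images.
- stand_plate (a joint): Angle (rad) of the turning plate under the dial gauge; grows anticlockwise seen from above. 0 = in the click stop, dial facing the reading head. Starts 40 to 97 degrees short (negative). About 1 N at the knob turns it; it stays where left. A lobe at 0.17 either side of the stop takes 3 to 5 N at the knob; let go within 0.14 of 0 it centres itself. End stops -2.2, +0.7.
- stand_axis (a point): Fixed point on the vertical turning axis of the gauge's stand, at the top of its aluminium plate (240 mm across, 34 mm above the bench). x axis: towards the reading head, a black box with a lens on a post 165 mm away, up to 126 mm high. The black gauge, 82 mm across, leans back in the middle of the plate, within 55 mm of the axis, up to 137 mm high.
- stand_grip (a point): Centre of the knob on the gauge's stand, 100 mm above the bench: upright round black plastic, 22 mm in diameter, 56 mm long (72 to 128 mm above the bench) on a 12 mm steel stem, 105 mm from the turning axis, behind the gauge (away from the dial). Goes round with the plate; grip from above. In the stop it is opposite to the reading head.
- other_grip (a point): Centre of the knob (same size and height, 105 mm from its own axis) on the other stand, which is alike but carries an upright black open pot with a green circuit board, up to 112 mm high. That stand must be left as it is.

How it is judged (in metres and radians):
At the end, for the whole second after the job is handed in: The gauge's plate rests in its click stop, within 10 degrees of the dial looking straight at the reading head, and is still; the other stand has not been turned (value of joint stand_plate between -0.175 and 0.175 rad and velocity of joint stand_plate between -0.05 and 0.05 rad/s); the robot touches nothing.
It fails at once if the other stand was turned (its knob moved more than 20 mm) (distance of other_grip from where it was at the start of the episode above 0.02 m).
It also fails if it takes over 32 s, if anything falls off the work surface, if the arm or the gripper's body presses on something with over 40 N, if the wrist force passes 120 N, or if a joint passes its speed limit or range.

## Working session

There is one attempt and no reset: what is moved stays moved. The work goes in short steps, Python scripts to look and compute and a tool call to move; the robot and the scene stay as the last step left them, time stands still between calls to the robot, and variables do not carry over. Pictures are saved under pics/ and viewed, at most 10 in all, crops included, and the job is handed in when it is done.

Besides the shell and the picture viewer there is one more tool, called after "Call:" as a command line: name --argument value ..., lists and objects as JSON in quotes. send_rows: Moves the arm, as the interface text tells. Its arguments: {"type":"object","properties":{"rows":{"type":"array","items":{"type":"object","properties":{"x":{"type":"number","minimum":-1,"maximum":1},"y":{"type":"number","minimum":-1,"maximum":1},"z":{"type":"number","minimum":-1,"maximum":1},"ax":{"type":"number","minimum":-1,"maximum":1},"ay":{"type":"number","minimum":-1,"maximum":1},"az":{"type":"number","minimum":-1,"maximum":1},"jaw":{"type":"number"}}}}},"required":["rows"]}

```bash
mkdir -p pics; ls; python3 - <<'E'
from plant import bot
import cv2,numpy as np
o=bot.get_obs();print(o['time'],o['tool_pos'],o['tcp_rot'])
ims=[]
for n in("scene","side"):
    p,d=bot.capture(n);np.savez(f'pics/{n}.npz',p=p,d=d);m=bot.camera_model(n);print(n,m)
    cv2.imwrite(f'pics/{n}.png',p[:,:,::-1])
E
```

```text
pics
0.0 [138.21174971 506.07720291 226.05950596] [-3.14011895e+00 -2.18602513e-04  2.87486347e+00]
scene {'vertical_fov': 55.5822651361128, 'cx': 250.72619005254688, 'cy': 197.9893343580977, 'R': array([[ 0.48341155,  0.87538733, -0.00320881],
       [ 0.71623989, -0.3976284 , -0.57349113],
       [-0.50330279,  0.27493396, -0.81920548]]), 't': array([-220.29263798, -293.25806783, 1223.03677292])}
side {'vertical_fov': 55.21467398905343, 'cx': 253.23801059843396, 'cy': 194.89316050447846, 'R': array([[-0.85858651, -0.51263231, -0.00610945],
       [-0.26737896,  0.45792611, -0.84782791],
       [ 0.43742166, -0.72630007, -0.53023627]]), 't': array([426.32255603, 213.82289326, 495.18954869])}
```

View pics/scene.png

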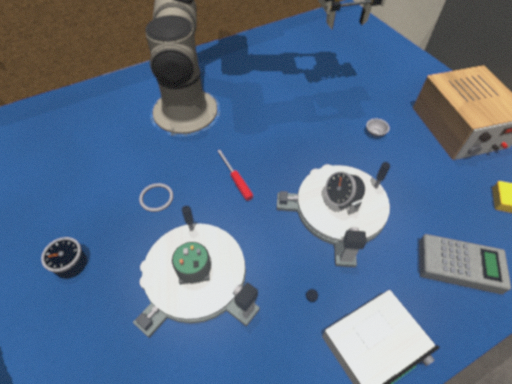

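View pics/side.png

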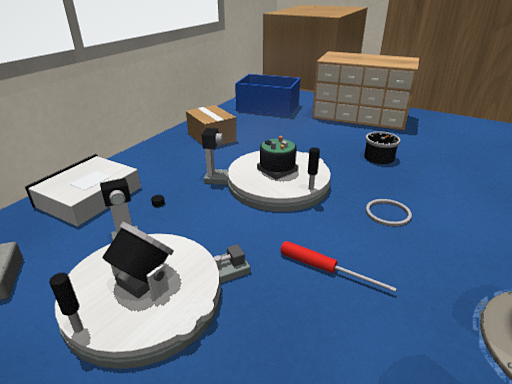

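The scene view shows the gauge stand with its plate at about (343,204), knob at (383,172) and reading head at (352,242). The pot stand is at about (193,272), with its knob at (188,216). The side view shows the gauge's knob at (65,295).

```bash
cat > h.py <<'E'
import numpy as np
from plant import bot
def cloud(p,d,m,R,t):
    f=192/np.tan(np.radians(m['vertical_fov']/2)); v,u=np.mgrid[:384,:512]
    C=np.stack([(u-m['cx'])/f*d,(v-m['cy'])/f*d,d],-1)
    return (C-t)@R   # R X + t = C
def fixed(n):
    z=np.load(f'pics/{n}.npz');m=bot.camera_model(n);return z['p'],z['d'],cloud(z['p'],z['d'],m,m['R'],m['t'])
E
python3 - <<'E'
from h import *
from scipy.optimize import least_squares
for n,pp in(("scene",[(343,204),(320,215),(383,168),(381,178),(352,242),(193,272),(188,214)]),("side",[(65,290),(117,190),(313,160)])):
    p,d,W=fixed(n)
    for u,v in pp: print(n,u,v,W[v,u].round())
    b=p.astype(int).sum(-1)
    c0=W[215,320] if n=="scene" else c0
    s=(d>0)&(abs(W[...,2]-34)<6)&(b>450)&(np.hypot(W[...,0]-c0[0],W[...,1]-c0[1])<260)
    P=W[s][:,:2]
    if n=="scene":
        v,u=np.nonzero(s); k=(u>290)&(v<245);P=P[k]
    c=np.median(P,0)
    # outline: outermost points per angle
    for _ in range(5):
        q=P-c;a=((np.arctan2(q[:,1],q[:,0])+np.pi)/(2*np.pi)*72).astype(int)%72;r=np.hypot(*q.T)
        r=np.where(r<130,r,0)
        E=np.array([P[a==i][np.argmax(r[a==i])] for i in range(72) if (a==i).any()])
        s_=least_squares(lambda x:np.hypot(E[:,0]-x[0],E[:,1]-x[1])-119,c,loss='soft_l1',f_scale=2);c=s_.x
    print(n,'centre',c,len(E),np.median(abs(s_.fun)))
    Q=W.reshape(-1,3);rr=np.hypot(Q[:,0]-c[0],Q[:,1]-c[1]);
    k=Q[(abs(rr-105)<25)&(Q[:,2]>75)&(Q[:,2]<140)&(b.ravel()<200)];print('knob',np.median(k,0),k.min(0),k.max(0),len(k))
    k=Q[(abs(rr-165)<30)&(Q[:,2]>75)&(Q[:,2]<140)];print('head',np.median(k,0),k.min(0),k.max(0),len(k))
E
```

```text
scene 343 204 [601. 180.  88.]
scene 320 215 [576. 138.  35.]
scene 383 168 [576. 315. 122.]
scene 381 178 [582. 318.  85.]
scene 352 242 [706. 116. 121.]
scene 193 272 [ 591. -216.   98.]
scene 188 214 [ 461. -170.  117.]
scene centre [563.21684339 219.80586902] 72 1.3625450754152837
knob [578.24992208 317.35910053 109.85895748] [569.22864526 312.92385171  77.11201943] [584.26052764 328.37008318 132.3843531 ] 110
head [701.24224523 127.52428374 123.99147096] [669.75172883 105.96451531  75.21555124] [721.13584116 154.99610912 129.32927004] 459
side 65 290 [563. 328. 117.]
side 117 190 [683. 140. 122.]
side 313 160 [ 449. -160.  108.]
side centre [564.43680347 220.8249144 ] 66 1.1719587158715257
knob [565.99118907 329.26020986 111.19825194] [561.751135   316.50312891  75.24902017] [582.53690418 336.53610873 132.02496188] 764
head [692.88374842 137.9573502  120.83950788] [671.66330078 107.05008378  75.00807508] [720.39529264 158.2237732  129.69786383] 640
```

```bash
cat >> h.py <<'E'
from scipy.spatial.transform import Rotation as Ro
def go(pos,yang):
    "units to reach world TCP pos with tool y axis at world angle yang (deg), tool down"
    o=bot.get_obs();r=Ro.from_euler('xyz',o['tcp_rot']);a=np.radians(yang)
    y=np.array([np.cos(a),np.sin(a),0]);z=np.array([0,0,-1.]);T=Ro.from_matrix(np.stack([np.cross(y,z),y,z],1))
    print('t',o['time'],'tcp',o['tool_pos'].round(1),'rot',o['tcp_rot'].round(3),'F',o['contact_force'].round(1),'w',o['grip_width'])
    print('shift',(r.inv().apply(np.array(pos)-o['tool_pos'])/200).round(3),'turn',((r.inv()*T).as_rotvec()/np.radians(60)).round(3))
E
python3 - <<'E'
from h import *
p,d,W=fixed('scene')
for u,v in [(465,90),(480,75),(430,85),(376,122)]: print(W[v,u].round())
go([573,324,205],-5)
E
```

```text
[467. 718. 131.]
[439. 814. 131.]
[386. 668. 113.]
[369. 503.  22.]
t 0.1 tcp [138.2 506.1 226.1] rot [-3.14  -0.     2.875] F [ 0.5  0.4 -0.5] w 91.86973357133957
shift [-2.337 -0.305  0.106] turn [-1.000e-03  1.000e-03  1.329e+00]
```

Call:
send_rows --rows '[{"x": -0.3, "y": 0, "jaw": 1}, {"x": -0.6, "y": -0.05, "jaw": 1}, {"x": -0.9, "y": -0.1, "jaw": 1}, {"x": -1, "y": -0.15, "jaw": 1}, {"x": -1, "y": -0.15, "jaw": 1}, {"x": -1, "y": -0.15, "jaw": 1}, {"x": -1, "y": -0.15, "jaw": 1, "az": 0.1}, {"x": -1, "y": -0.15, "jaw": 1, "az": 0.2}, {"x": -1, "y": -0.15, "jaw": 1, "az": 0.3}, {"x": -1, "y": -0.15, "jaw": 1, "az": 0.35}]'

```text
schema error: expected keys x, y, z, ax, ay, az, jaw
```

```bash
python3 -c "
from h import *
go([573,324,205],-5)"
```

```text
t 0.1 tcp [138.2 506.1 226.1] rot [-3.14  -0.     2.875] F [ 0.5  0.4 -0.5] w 91.86973357133957
shift [-2.337 -0.305  0.106] turn [-1.000e-03  1.000e-03  1.329e+00]
```

Call:
send_rows --rows '[{"x": -0.2, "y": 0, "z": 0, "ax": 0, "ay": 0, "az": 0.1, "jaw": 1}, {"x": -0.5, "y": -0.05, "z": 0, "ax": 0, "ay": 0, "az": 0.2, "jaw": 1}, {"x": -0.8, "y": -0.1, "z": 0, "ax": 0, "ay": 0, "az": 0.3, "jaw": 1}, {"x": -1, "y": -0.15, "z": 0, "ax": 0, "ay": 0, "az": 0.4, "jaw": 1}, {"x": -1, "y": -0.15, "z": 0, "ax": 0, "ay": 0, "az": 0.4, "jaw": 1}, {"x": -1, "y": -0.15, "z": 0, "ax": 0, "ay": 0, "az": 0.4, "jaw": 1}, {"x": -1, "y": -0.15, "z": 0, "ax": 0, "ay": 0, "az": 0.4, "jaw": 1}, {"x": -1, "y": -0.15, "z": 0, "ax": 0, "ay": 0, "az": 0.4, "jaw": 1}, {"x": -1, "y": -0.15, "z": 0, "ax": 0, "ay": 0, "az": 0.4, "jaw": 1}, {"x": -1, "y": -0.15, "z": 0, "ax": 0, "ay": 0, "az": 0.4, "jaw": 1}]'

```text
time: 1.35
tool_pos: [323.2, 425.0, 226.8]
tcp_rot: [3.141, -0.0, 2.456]
contact_force: [-0.3, -0.9, 0.1]
grip_width: 92.1
finger_force: 0.0
```

```bash
python3 -c "
from h import *
go([573,324,205],-5)"
```

```text
t 1.35 tcp [323.2 425.  226.8] rot [ 3.141 -0.     2.456] F [-0.3 -0.9  0.1] w 92.09820310231117
shift [-1.287  0.399  0.109] turn [ 0.    -0.     0.929]
```

Call:
send_rows --rows '[{"x": -0.2, "y": 0.1, "z": 0, "ax": 0, "ay": 0, "az": 0.15, "jaw": 1}, {"x": -0.5, "y": 0.2, "z": 0, "ax": 0, "ay": 0, "az": 0.3, "jaw": 1}, {"x": -0.8, "y": 0.3, "z": 0, "ax": 0, "ay": 0, "az": 0.45, "jaw": 1}, {"x": -1, "y": 0.35, "z": 0, "ax": 0, "ay": 0, "az": 0.6, "jaw": 1}, {"x": -1, "y": 0.35, "z": 0, "ax": 0, "ay": 0, "az": 0.75, "jaw": 1}, {"x": -1, "y": 0.35, "z": 0, "ax": 0, "ay": 0, "az": 0.93, "jaw": 1}, {"x": -1, "y": 0.35, "z": 0, "ax": 0, "ay": 0, "az": 0.93, "jaw": 1}, {"x": -1, "y": 0.35, "z": 0, "ax": 0, "ay": 0, "az": 0.93, "jaw": 1}, {"x": -1, "y": 0.35, "z": 0, "ax": 0, "ay": 0, "az": 0.93, "jaw": 1}, {"x": -1, "y": 0.35, "z": 0, "ax": 0, "ay": 0, "az": 0.93, "jaw": 1}]'

```text
time: 2.6
tool_pos: [522.4, 352.4, 226.8]
tcp_rot: [3.141, -0.0, 1.483]
contact_force: [-0.6, -0.4, -0.6]
grip_width: 91.9
finger_force: 0.0
```

```bash
python3 - <<'E'
from h import *
import cv2
go([573,324,205],-5)
o=bot.get_obs();p,d=bot.capture('wrist');m=bot.camera_model('wrist');np.savez('pics/w.npz',p=p,d=d);cv2.imwrite('pics/w.png',p[:,:,::-1])
T=m['T_tool_cam'];r=Ro.from_euler('xyz',o['tcp_rot']).as_matrix()
R=r@T[:3,:3];t=r@T[:3,3]+o['tool_pos']
W=cloud(p,d,m,R.T,-R.T@t);np.save('pics/wW.npy',W)
Q=W.reshape(-1,3);k=Q[(d.ravel()>0)&(Q[:,2]>118)&(Q[:,2]<134)&(abs(np.hypot(Q[:,0]-564,Q[:,1]-220)-105)<20)]
print(len(k)); print(np.median(k,0),k.min(0),k.max(0))
E
```

```text
t 2.6 tcp [522.4 352.4 226.8] rot [ 3.141 -0.     1.483] F [-0.6 -0.4 -0.6] w 91.85293612877433
shift [-0.12   0.264  0.109] turn [ 0. -0. -0.]
502
[573.03942496 326.37695951 127.80814128] [563.12854965 314.35884899 118.12125358] [584.6694288  335.9413606  130.19775006]
```

View pics/w.png

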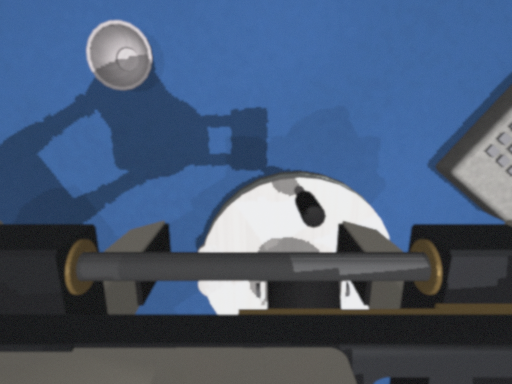

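The wrist view shows the knob's top at about (312,213). It measures (573.5, 325, 128), which agrees with the fixed cameras. Moving over it and down.

Call:
send_rows --rows '[{"x": -0.06, "y": 0.14, "z": 0, "ax": 0, "ay": 0, "az": 0, "jaw": 1}, {"x": -0.115, "y": 0.267, "z": 0.1, "ax": 0, "ay": 0, "az": 0, "jaw": 1}, {"x": -0.115, "y": 0.267, "z": 0.2, "ax": 0, "ay": 0, "az": 0, "jaw": 1}, {"x": -0.115, "y": 0.267, "z": 0.3, "ax": 0, "ay": 0, "az": 0, "jaw": 1}, {"x": -0.115, "y": 0.267, "z": 0.45, "ax": 0, "ay": 0, "az": 0, "jaw": 1}, {"x": -0.115, "y": 0.267, "z": 0.6, "ax": 0, "ay": 0, "az": 0, "jaw": 1}, {"x": -0.115, "y": 0.267, "z": 0.69, "ax": 0, "ay": 0, "az": 0, "jaw": 1}, {"x": -0.115, "y": 0.267, "z": 0.69, "ax": 0, "ay": 0, "az": 0, "jaw": 1}, {"x": -0.115, "y": 0.267, "z": 0.69, "ax": 0, "ay": 0, "az": 0, "jaw": 0.3}, {"x": -0.115, "y": 0.267, "z": 0.69, "ax": 0, "ay": 0, "az": 0, "jaw": -0.3}]'

```text
time: 3.9
tool_pos: [574.4, 325.0, 90.2]
tcp_rot: [3.139, -0.001, 1.482]
contact_force: [0.9, -0.2, -0.6]
grip_width: 76.2
finger_force: 0.0
```

Call:
send_rows --rows '[{"x": 0, "y": 0, "z": 0, "ax": 0, "ay": 0, "az": 0, "jaw": -1}, {"x": 0, "y": 0, "z": 0, "ax": 0, "ay": 0, "az": 0, "jaw": -1}, {"x": 0, "y": 0, "z": 0, "ax": 0, "ay": 0, "az": 0, "jaw": -1}, {"x": 0, "y": 0, "z": 0, "ax": 0, "ay": 0, "az": 0, "jaw": -1}, {"x": 0, "y": 0, "z": 0, "ax": 0, "ay": 0, "az": 0, "jaw": -1}, {"x": 0, "y": 0, "z": 0, "ax": 0, "ay": 0, "az": 0, "jaw": -1}, {"x": 0, "y": 0, "z": 0, "ax": 0, "ay": 0, "az": 0, "jaw": -1}, {"x": 0, "y": 0, "z": 0, "ax": 0, "ay": 0, "az": 0, "jaw": -1}, {"x": 0, "y": 0, "z": 0, "ax": 0, "ay": 0, "az": 0, "jaw": -1}, {"x": 0, "y": 0, "z": 0, "ax": 0, "ay": 0, "az": 0, "jaw": -1}]'

```text
time: 5.15
tool_pos: [573.7, 324.7, 88.7]
tcp_rot: [3.142, -0.0, 1.482]
contact_force: [-0.1, 0.2, -1.5]
grip_width: 21.5
finger_force: 30.0
```

```bash
python3 - <<'E'
from h import *
o=bot.get_obs();print(o['contact_force'],o['moment'],o['finger_force'],o['grip_width'])
a0=np.degrees(np.arctan2(o['tool_pos'][1]-220.3,o['tool_pos'][0]-564));r=np.hypot(o['tool_pos'][1]-220.3,o['tool_pos'][0]-564);print(a0,r)
for s in (10,20,30,40,50,59):
    a=np.radians(a0+s);print(s);go([564+r*np.cos(a),220.3+r*np.sin(a),o['tool_pos'][2]],-5+s)
E
```

```text
[-0.06147827  0.19431258 -1.47090427] [-0.13872278 -0.03890089  0.00602042] 29.99994546175003 21.500966382078065
84.695640627075 104.85234283684763
10
t 5.15 tcp [573.7 324.7  88.7] rot [ 3.142 -0.     1.482] F [-0.1  0.2 -1.5] w 21.500966382078065
shift [-0.008 -0.091 -0.   ] turn [ 0.    -0.    -0.168]
20
t 5.15 tcp [573.7 324.7  88.7] rot [ 3.142 -0.     1.482] F [-0.1  0.2 -1.5] w 21.500966382078065
shift [-0.031 -0.179 -0.   ] turn [ 0.    -0.    -0.335]
30
t 5.15 tcp [573.7 324.7  88.7] rot [ 3.142 -0.     1.482] F [-0.1  0.2 -1.5] w 21.500966382078065
shift [-0.069 -0.262 -0.   ] turn [ 0.    -0.    -0.501]
40
t 5.15 tcp [573.7 324.7  88.7] rot [ 3.142 -0.     1.482] F [-0.1  0.2 -1.5] w 21.500966382078065
shift [-0.121 -0.337 -0.   ] turn [ 0.    -0.    -0.668]
50
t 5.15 tcp [573.7 324.7  88.7] rot [ 3.142 -0.     1.482] F [-0.1  0.2 -1.5] w 21.500966382078065
shift [-0.186 -0.402 -0.   ] turn [ 0.    -0.    -0.835]
59
t 5.15 tcp [573.7 324.7  88.7] rot [ 3.142 -0.     1.482] F [-0.1  0.2 -1.5] w 21.500966382078065
shift [-0.253 -0.45  -0.   ] turn [ 0.    -0.    -0.985]
```

Call:
send_rows --rows '[{"x": -0.002, "y": -0.046, "z": 0, "ax": 0, "ay": 0, "az": -0.084, "jaw": -1}, {"x": -0.008, "y": -0.091, "z": 0, "ax": 0, "ay": 0, "az": -0.168, "jaw": -1}, {"x": -0.018, "y": -0.136, "z": 0, "ax": 0, "ay": 0, "az": -0.251, "jaw": -1}, {"x": -0.031, "y": -0.179, "z": 0, "ax": 0, "ay": 0, "az": -0.335, "jaw": -1}, {"x": -0.048, "y": -0.221, "z": 0, "ax": 0, "ay": 0, "az": -0.418, "jaw": -1}, {"x": -0.069, "y": -0.262, "z": 0, "ax": 0, "ay": 0, "az": -0.501, "jaw": -1}, {"x": -0.094, "y": -0.3, "z": 0, "ax": 0, "ay": 0, "az": -0.585, "jaw": -1}, {"x": -0.121, "y": -0.337, "z": 0, "ax": 0, "ay": 0, "az": -0.668, "jaw": -1}, {"x": -0.121, "y": -0.337, "z": 0, "ax": 0, "ay": 0, "az": -0.668, "jaw": -1}, {"x": -0.121, "y": -0.337, "z": 0, "ax": 0, "ay": 0, "az": -0.668, "jaw": -1}]'

```text
time: 6.4
tool_pos: [504.4, 305.1, 88.7]
tcp_rot: [-3.14, 0.002, 2.182]
contact_force: [0.6, -7.1, 0.0]
grip_width: 21.0
finger_force: 30.0
```

```bash
python3 - <<'E'
from h import *
o=bot.get_obs()
p=o['tool_pos'];a0=np.degrees(np.arctan2(p[1]-220.3,p[0]-564));r=np.hypot(p[1]-220.3,p[0]-564);print(a0,r,o['grip_width'])
# head angle: points of head/post, scene+side
for n in('scene','side'):
    _,_,W=fixed(n);Q=W.reshape(-1,3);rr=np.hypot(Q[:,0]-564,Q[:,1]-220.3)
    k=Q[(abs(rr-165)<30)&(Q[:,2]>90)&(Q[:,2]<132)];b=np.degrees(np.arctan2(k[:,1]-220.3,k[:,0]-564));b=b[abs(b+36)<25];print(n,np.percentile(b,[1,10,50,90,99]))
    k=Q[(abs(rr-165)<25)&(Q[:,2]>4)&(Q[:,2]<30)];b=np.degrees(np.arctan2(k[:,1]-220.3,k[:,0]-564));b=b[abs(b+36)<25];print(' foot',len(b),np.percentile(b,[1,10,50,90,99]))
for s in (5,10,15,20,22):
    a=np.radians(a0+s);print(s);go([564+105*np.cos(a),220.3+105*np.sin(a),88.5],a0-90+s)
E
```

```text
125.10888813666331 103.66278951306614 21.044299198796686
scene [-41.6769248  -40.5415348  -34.18860588 -27.96632212 -26.37501556]
 foot 234 [-49.58114844 -41.95807415 -37.25120387 -27.15909729 -24.28731888]
side [-41.12048016 -39.67538379 -32.41456446 -26.13407461 -24.80020976]
 foot 62 [-54.83164914 -49.25942512 -27.02164916 -24.59477903 -12.52084053]
5
t 6.4 tcp [504.4 305.1  88.7] rot [-3.140e+00  2.000e-03  2.182e+00] F [ 0.6 -7.1  0. ] w 21.044299198796686
shift [ 0.005 -0.046  0.001] turn [-0.002  0.001 -0.085]
10
t 6.4 tcp [504.4 305.1  88.7] rot [-3.140e+00  2.000e-03  2.182e+00] F [ 0.6 -7.1  0. ] w 21.044299198796686
shift [-0.001 -0.091  0.001] turn [-0.002  0.001 -0.169]
15
t 6.4 tcp [504.4 305.1  88.7] rot [-3.140e+00  2.000e-03  2.182e+00] F [ 0.6 -7.1  0. ] w 21.044299198796686
shift [-0.011 -0.136  0.001] turn [-0.002  0.001 -0.252]
20
t 6.4 tcp [504.4 305.1  88.7] rot [-3.140e+00  2.000e-03  2.182e+00] F [ 0.6 -7.1  0. ] w 21.044299198796686
shift [-0.025 -0.18   0.001] turn [-0.002  0.001 -0.335]
22
t 6.4 tcp [504.4 305.1  88.7] rot [-3.140e+00  2.000e-03  2.182e+00] F [ 0.6 -7.1  0. ] w 21.044299198796686
shift [-0.032 -0.197  0.001] turn [-0.002  0.001 -0.369]
```

Call:
send_rows --rows '[{"x": -0.003, "y": -0.03, "z": 0, "ax": 0, "ay": 0, "az": -0.055, "jaw": -1}, {"x": -0.006, "y": -0.06, "z": 0, "ax": 0, "ay": 0, "az": -0.11, "jaw": -1}, {"x": -0.01, "y": -0.091, "z": 0, "ax": 0, "ay": 0, "az": -0.169, "jaw": -1}, {"x": -0.017, "y": -0.115, "z": 0, "ax": 0, "ay": 0, "az": -0.21, "jaw": -1}, {"x": -0.022, "y": -0.136, "z": 0, "ax": 0, "ay": 0, "az": -0.252, "jaw": -1}, {"x": -0.03, "y": -0.16, "z": 0, "ax": 0, "ay": 0, "az": -0.295, "jaw": -1}, {"x": -0.036, "y": -0.18, "z": 0, "ax": 0, "ay": 0, "az": -0.335, "jaw": -1}, {"x": -0.036, "y": -0.18, "z": 0, "ax": 0, "ay": 0, "az": -0.335, "jaw": -1}, {"x": -0.036, "y": -0.18, "z": 0, "ax": 0, "ay": 0, "az": -0.335, "jaw": -1}, {"x": -0.036, "y": -0.18, "z": 0, "ax": 0, "ay": 0, "az": -0.335, "jaw": -1}]'

```text
time: 7.65
tool_pos: [479.5, 279.4, 88.7]
tcp_rot: [-3.141, 0.001, 2.532]
contact_force: [2.8, -5.2, -2.6]
grip_width: 21.4
finger_force: 30.0
```

```bash
python3 - <<'E'
from h import *
import cv2
o=bot.get_obs()
p=o['tool_pos'];a0=np.arctan2(p[1]-220.3,p[0]-564);r=np.hypot(p[1]-220.3,p[0]-564);F=o['contact_force'];print(np.degrees(a0),r,'Frad',F[:2]@[np.cos(a0),np.sin(a0)],'Ftan',F[:2]@[-np.sin(a0),np.cos(a0)])
p,d=bot.capture('scene');cv2.imwrite('pics/s2.png',cv2.resize(p[130:290,240:440,::-1],None,fx=3,fy=3))
E
```

```text
145.06079103858934 103.11364731502083 Frad -5.270532985987806 Ftan 2.692351132607223
```

View pics/s2.png

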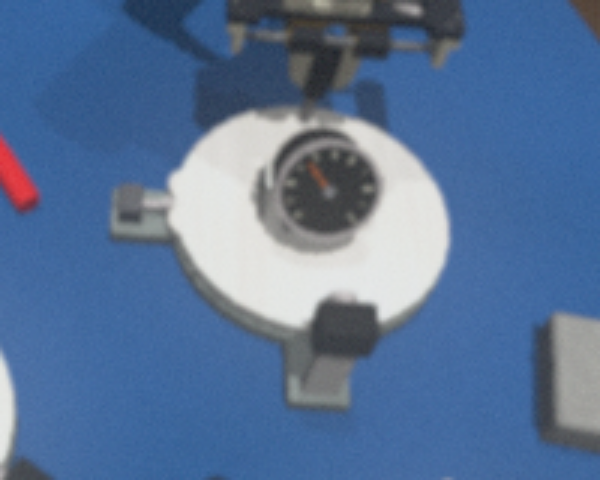

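The picture shows the dial facing the reading head, with the plate's edge at the detent. Opening the fingers so that it can centre itself.

Call:
send_rows --rows '[{"x": 0, "y": 0, "z": 0, "ax": 0, "ay": 0, "az": 0, "jaw": -0.3}, {"x": 0, "y": 0, "z": 0, "ax": 0, "ay": 0, "az": 0, "jaw": 0.2}, {"x": 0, "y": 0, "z": 0, "ax": 0, "ay": 0, "az": 0, "jaw": 0.5}, {"x": 0, "y": 0, "z": 0, "ax": 0, "ay": 0, "az": 0, "jaw": 0.5}, {"x": 0, "y": 0, "z": 0, "ax": 0, "ay": 0, "az": 0, "jaw": 0.5}, {"x": 0, "y": 0, "z": 0, "ax": 0, "ay": 0, "az": 0, "jaw": 0.5}, {"x": 0, "y": 0, "z": -0.1, "ax": 0, "ay": 0, "az": 0, "jaw": 0.5}, {"x": 0, "y": 0, "z": -0.25, "ax": 0, "ay": 0, "az": 0, "jaw": 0.5}, {"x": 0, "y": 0, "z": -0.45, "ax": 0, "ay": 0, "az": 0, "jaw": 0.5}, {"x": 0, "y": 0, "z": -0.65, "ax": 0, "ay": 0, "az": 0, "jaw": 0.5}]'

```text
time: 8.95
tool_pos: [478.9, 279.9, 219.9]
tcp_rot: [-3.141, -0.0, 2.532]
contact_force: [1.6, -0.3, -0.4]
grip_width: 69.0
finger_force: 0.0
```

Call:
send_rows --rows '[{"x": 0.1, "y": 0, "z": 0, "ax": 0, "ay": 0, "az": 0, "jaw": 0.5}, {"x": 0.2, "y": 0, "z": 0, "ax": 0, "ay": 0, "az": 0, "jaw": 0.5}, {"x": 0.3, "y": 0, "z": 0, "ax": 0, "ay": 0, "az": 0, "jaw": 0.5}, {"x": 0.4, "y": 0, "z": 0, "ax": 0, "ay": 0, "az": 0, "jaw": 0.5}, {"x": 0.4, "y": 0, "z": 0, "ax": 0, "ay": 0, "az": 0, "jaw": 0.5}, {"x": 0.4, "y": 0, "z": 0, "ax": 0, "ay": 0, "az": 0, "jaw": 0.5}, {"x": 0.4, "y": 0, "z": 0, "ax": 0, "ay": 0, "az": 0, "jaw": 0.5}, {"x": 0.4, "y": 0, "z": 0, "ax": 0, "ay": 0, "az": 0, "jaw": 0.5}, {"x": 0.4, "y": 0, "z": 0, "ax": 0, "ay": 0, "az": 0, "jaw": 0.5}, {"x": 0.4, "y": 0, "z": 0, "ax": 0, "ay": 0, "az": 0, "jaw": 0.5}]'

```text
time: 10.2
tool_pos: [413.6, 325.7, 218.7]
tcp_rot: [3.141, -0.0, 2.532]
contact_force: [0.6, 0.6, -0.6]
grip_width: 68.5
finger_force: 0.0
```

```bash
python3 - <<'E'
from h import *
import cv2
for n in('scene','side'):
    p,d=bot.capture(n);m=bot.camera_model(n);W=cloud(p,d,m,m['R'],m['t']);Q=W.reshape(-1,3)
    k=Q[(d.ravel()>0)&(p.sum(-1).ravel()<200)&(abs(np.hypot(Q[:,0]-564,Q[:,1]-220.3)-105)<16)&(Q[:,2]>80)&(Q[:,2]<128)&(Q[:,0]<540)]
    c=np.median(k,0);print(n,len(k),c,np.degrees(np.arctan2(c[1]-220.3,c[0]-564)))
    k=Q[(d.ravel()>0)&(np.hypot(Q[:,0]-455,Q[:,1]+165)<40)&(Q[:,2]>80)];print('other',np.median(k,0))
    z=fixed(n)[2].reshape(-1,3);k=z[(np.hypot(z[:,0]-455,z[:,1]+165)<40)&(z[:,2]>80)];print('was',np.median(k,0))
    if n=='side': cv2.imwrite('pics/e.png',p[:,:,::-1])
    else: cv2.imwrite('pics/e1.png',cv2.resize(p[130:290,240:440,::-1],None,fx=3,fy=3))
go([0,0,0],0)
E
```

```text
scene 92 [484.5237812  271.92787524 107.30453107] 146.99218406547308
other [ 457.68193835 -170.63502425  116.40804759]
was [ 457.46001353 -170.66350783  116.6203737 ]
side 524 [471.24859469 286.46825163 105.9419342 ] 144.49618549649904
other [ 448.23599363 -161.11994784  109.23386617]
was [ 448.24331812 -160.96536844  109.45484042]
t 10.3 tcp [413.5 325.7 218.7] rot [ 3.142 -0.     2.532] F [ 0.9  0.9 -0.1] w 68.69503894077943
shift [ 0.763 -2.519  1.094] turn [ 0.    -0.     0.918]
```

View pics/e.png

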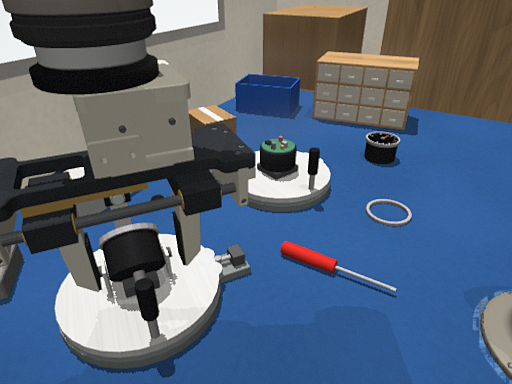

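View pics/e1.png

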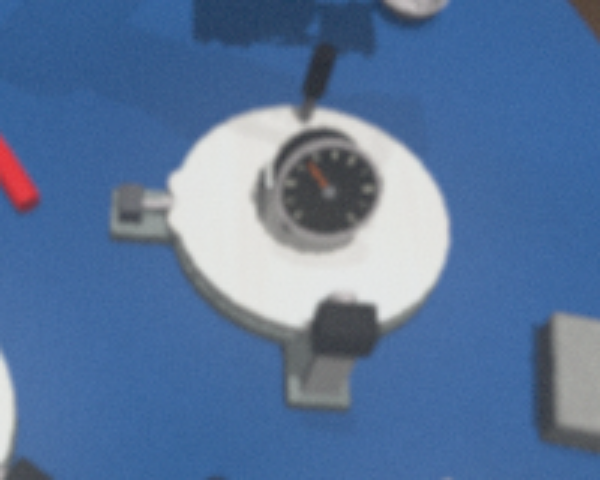

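The plate stayed put, with the knob at about 145.7°, opposite the reading head at about -33.5°. The dial faces the head, the other knob has not moved, and the gripper is clear.

```bash
python3 -c "
from plant import bot
print(bot.close_job())"
```

```text
the job is handed in; nothing more can be done
None
```

The gauge's plate is at its click stop within about 1° by camera, dial facing the reading head and knob released; the other stand did not move, and the job was handed in at about 10 s with no verdict shown.

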